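# Set the filter funnel loosely in its collar and turn the vacuum cam to its high point

### The job

Lift the white porcelain filter funnel out of the leaning blue rack and set it upright and loosely in the orange tapered collar of the flask stand, resting by its own weight; set it down gently, as pressing or dropping it would wedge it. Then, and not before, turn the red cam on the sloping valve face (it has a black crank handle) until the cam's high point (the white dot) bears squarely on the yellow sprung follower, and leave it there. Do not knock over or shift the other glassware and bottles.

Things in the scene. Friction and masses are not known exactly. Their poses are not given: they have to be found in the camera images.
- funnel_mid (a point): White porcelain filter funnel, 130 mm long, 0.13-0.25 kg. Point half-way along its axis; z axis runs to its cup end. Round cup 54 mm across at 22 to 65 mm along z (grasp here, solid top); taper from 48 mm across at +20 to 24 mm at -40; stem 18 mm across down to -65. Starts leaning 35 degrees in the rack, cup to the rack's front; draw it out along its axis, 75 mm until the stem is clear.
- rack: Blue fixed drain rack, base 150 x 100 mm; origin at bench level under the rim of its sleeve, x and y level, front -x (about the robot's right). A tapered sleeve like the collar leans 35 degrees from vertical to the front; its rim centre is 105 mm above the bench, and the funnel's cup stands 17 to 60 mm beyond it along the leaning axis.
- stand: Flask stand, fixed: blue base 250 x 120 mm (x from -95 to +155 mm, 16 mm thick), origin at bench level under the collar. A 12 mm steel rod stands 105 mm behind the collar (+x of the stand), top 246 mm above the bench, and a bracket from it holds the collar over a glass flask.
- collar_rim (a point): Centre of the mouth of the orange tapered collar, 161 mm above the bench; z up. The hole has the funnel's taper: 42 mm across at the mouth, 36 mm deep, open below, its outside 54 mm and its flange 74 mm across. A funnel resting in it stands upright with its midpoint about 5 mm below this point (seated within 3 mm), the cup 17 to 60 mm above the mouth.
- collar (a joint): How far the sprung collar is pressed down, m: 0 unloaded, 0 to 2 mm under the funnel's weight, and 0.6 N per further mm; stop at 20 mm. Over 10 mm counts as jammed.
- cam_axis (a point): Point on the cam's axis, level with the upper face of the crank arm. Its z axis is the cam axis, square to the valve face, leaning 35 degrees from vertical towards the front of the valve. The cam turns about it.
- crank_grip (a point): Middle of the crank handle, a free-spinning black round post 20 mm across and 60 mm long, parallel to the cam axis, 75 mm from it. The point is 33 mm above the crank arm's upper face and 28 mm below the top of the post. The handle points away from the cam's nose.
- cam (a joint): Cam angle, rad, growing anticlockwise as seen looking down on the face; stops at 0 and 3.0. The high point is square on the follower at 2.0 (the handle is then straight downhill of the axis). It starts at 0.15 to 0.9 and stays where it is left (0.14 N m of friction). The nose meets the follower about 0.68 rad before the high point.
- valve: Fixed white valve box 205 x 150 mm with sloping grey face, highest (170 mm) at the back; origin at bench level, 100 mm below the face on the cam axis; front and downhill -x (about the robot's right). On the face: red pear-shaped cam 14 mm thick (base radius 28 mm, nose reaching 58 mm from the axis, white dot on it); uphill of it the yellow follower and its aluminium housing, 60 mm wide, 30 mm high.
- follower_face (a point): Middle of the front of the yellow follower bar (70 mm wide, 14 mm high), 48 mm uphill of the cam axis when free.
- follower (a joint): How far the follower is pushed back uphill by the cam, m: 0 free, about 10 mm with the cam's high point on it; spring 1.5 N rising by 0.5 N per mm.
- cylinder: To be left alone, loose: tall glass measuring cylinder on a red six-sided foot 72 mm across (tube 28 mm, 232 mm tall), stands beside the flask stand. Origin at the centre of its underside, z up.
- beaker: To be left alone, loose: glass beaker 68 mm across, 85 mm tall, beside the drain rack. Origin at the centre of its underside, z up.
- amber: To be left alone, loose: amber reagent bottle 64 mm across, 150 mm tall, beside the valve. Origin at the centre of its underside, z up.
- brown: To be left alone, loose: dark brown reagent bottle 68 mm across, 170 mm tall, towards the back. Origin at the centre of its underside, z up.
- mortar: To be left alone, loose: white mortar 92 mm across, 50 mm tall, near the robot. Origin at the centre of its underside, z up.
- wash: To be left alone, loose: white wash bottle 64 mm across with a blue cap and bent spout, 180 mm tall, towards the back. Origin at the centre of its underside, z up.
Not all that is in view belongs to the job. Leave any pink or turquoise look-alike of the part that bears funnel_mid alone.

How it is judged:
On the way, in this order (a step that is already met when the one before it is completed fails the run):
1. the funnel sits upright in the collar (horizontal distance between funnel_mid and collar_rim below 0.006 m and angle between funnel_mid's own z axis and vertical below 0.1 rad and z of funnel_mid in the frame of collar_rim between -0.012 and 0.003 m), for 0.3 s.
2. the cam's high point has pushed the follower back (value of joint follower above 0.0082 m), for 0.2 s.
At the end, for the whole second after the job is handed in: The funnel rests upright (within 0.1 rad) in the collar, its midpoint within 6 mm of the collar's axis and between 12 mm below and 3 mm above the mouth, and the cam stands still with the follower pushed back over 8.2 mm (the high point within about 0.28 rad) (all of step 1 and value of joint follower above 0.0082 m and velocity of joint cam between -0.05 and 0.05 rad/s); the robot touches nothing.
It fails at once if the funnel is pressed or dropped into the collar (collar pushed down over 10 mm) (value of joint collar above 0.01 m).
It fails at once if a bystander is shifted more than 25 mm (distance of any of cylinder, beaker, amber, brown, mortar, wash from where it was at the start of the episode above 0.025 m).
It fails at once if a bystander is tipped over (angle between any of cylinder, beaker, amber, brown, mortar, wash's own z axis and vertical above 0.35 rad).
It also fails if it takes over 64 s, if anything falls off the work surface, if the arm or the gripper's body presses on something with over 40 N, if the wrist force passes 120 N, or if a joint passes its speed limit or range.

### The arm

A 7-joint arm with a two-finger parallel gripper is mounted at the origin on the work surface. World frame = base frame: x ahead of the robot, y to its left, z up, the work surface at z = 0. Lengths are in m, angles in rad, forces in N, time in s.
With the tool pointing down it reaches from about 0.425 to 0.875 m from the base axis. Payload 8.4 kg.
Tool frame: the origin (TCP) lies at the very end of the fingers, on their centre line; the grasp point (between the pads) lies 19 mm behind it; x points along the fingers, y is the direction in which the jaws open and shut, and the axes are right-handed (so a half turn about x gives the same grasp; the last joint's range is limited). The gripper opens to 85 mm and grips with 20 to 120 N. Pads are 22 mm wide; open, the fingers measure 114 mm over their backs; the gripper's body (76 mm by 85 mm) begins 54 mm behind the grasp point. The pads swing forward as they close: fully open they stand 13 mm farther back than shut.
Start: joints at [1.078, 0.333, 0.04, 1.465, -0.013, 1.343, -0.059], TCP at [0.249, -0.6, 0.231] pointing down, gripper open.
Joint ranges: [-2.58, 2.58], [-0.38, 2.09], [-1.3, 1.39], [0.25, 2.4], [-1.5, 4.64], [0.08, 2.09], [-2.65, 2.65]. Speed limits (rad/s): [2.22, 2.22, 2.79, 2.79, 3.14, 3.14, 3.14].

### API

Orientations are given as a rotation vector (axis times angle).
In Python, from bench import env gives the robot as it stands.
- The arm moves only by the shell command python3 -m inch 'ROWS' [OPENING] [FORCE]. ROWS is JSON, one flat list of numbers, 6 for each row, row after row: the shift along the tool's x, y, z normalised to -1 to 1, where 1 is 400 mm, then the turn, a rotation vector about the tool's x, y, z normalised to -1 to 1, where 1 is pi rad. A call has exactly 5 rows; each row is the pose to reach, as a shift and turn from the pose commanded when the call began, along the tool's axes at that moment, turning the shorter way round; what a row does not reach only later rows make up. A row lasts 1/12 s, in which the tool goes at most 41.7 mm and 7.16 degrees, less where a joint would pass 70% of its speed; a pose out of reach is approached as far as the arm can. A call with a number of a shift or a turn outside -1 to 1 is refused whole. A call with a gripper value outside its range is refused whole. OPENING is the closure, from -1 (fully open) to 1 (shut), set as the call begins (- or left out, the last holds). The fingers move at their own pace and stop on an object; FORCE is the grip in N (left out, the last holds). Time passes only in rows, so rows that repeat a pose let the fingers close, or fill a call up. It gives the time, the measured TCP pose, the force and the opening at its end, in the units of the state.
- env.read_state(): the state, without advancing time (a new reading comes with each control period).
- env.get_image(name): name is "scene" or "side" or "wrist"; returns a dict with "frame" (420x560x3 uint8, blue, green, red), "vfov" (degrees; the focal length in pixels is half the picture's height over the tangent of half this angle, whatever the lens; pixels are square), "cx", "cy" (the principal point, pixels), "k1" (the pictures are not rectified: a ray, as slopes to the right and down, at radius r is drawn at 1 + k1 r^2 times it, then the intrinsics apply), "world_from_camera" (4x4, takes a point from camera to world coordinates); the wrist camera has in their place "mount" (4x4, takes a point from camera to tool coordinates, whose origin is the TCP and whose axes are the tool frame's). Camera axes: x right, y up, looking along -z (the intrinsics and any distortion apply to the point x, -y, -z); pixel columns grow to the right and rows downward; lengths in m; the calibration is good to about 2 mm. A picture is of the moment at which its call begins: read the wrist's pose just before it. There is no depth.
- env.hand_in(): hands the job in, once; it reports no verdict.
Trained networks look in the newest picture that a camera, given by its name, has taken for a name from the list of things; names that differ only in an ending like _2 or _b are one class to them, and where a whole thing is asked for, a point or a joint stands for the part that bears it (a point fixed in the world has none). Each returns a list of dicts, best first, with "p" (0 to 1); they miss things now and then, are a little off and sometimes report something else, mostly with a low value. They report only what shows in the picture. A call takes as long as a camera call. They do not tell look-alikes from the thing itself.
- env.boxes_of(target, camera): "at" ([column, row] in pixels, amid what is visible of it).
The state is a dict: "t": time; "q": joint angles; "qvel": joint speeds; "joint_torque": joint torques, N m; "tool_pos": TCP position; "tcp_rot": TCP orientation; "wrist_force": force on the tool from outside, world axes, zero at the start; "wrist_torque": the same for the moment, N m; "grip_width": finger opening in m.
Only numpy, scipy, OpenCV 4.12 (cv2) and the standard library are available. Lean on these libraries where they do the work, as an engineer would, in place of code of your own. Each camera call takes 0.05 s, during which the arm holds its last target. There are 200 camera calls.

## Working session

There is one attempt and no reset: what is moved stays moved. The work goes in short steps, Python scripts to look and compute and a shell command to move; the robot and the scene stay as the last step left them, time stands still between calls to the robot, and variables do not carry over. Pictures are saved under pics/ and viewed, about 8 in all and at most 12, crops included, and the job is handed in when it is done.

```bash
ls; mkdir -p pics; cat > h.py <<'E'
import numpy as np, cv2
from scipy.spatial.transform import Rotation as R
from bench import env
def cam(name):
    s=env.read_state(); im=env.get_image(name)
    h=im["frame"].shape[0]; f=h/2/np.tan(np.radians(im["vfov"])/2)
    if name=="wrist":
        T=np.eye(4);T[:3,:3]=R.from_rotvec(s["tcp_rot"]).as_matrix();T[:3,3]=s["tool_pos"];W=T@im["mount"]
    else: W=np.array(im["world_from_camera"])
    return dict(frame=im["frame"],f=f,cx=im["cx"],cy=im["cy"],k1=im["k1"],W=W)
def ray(c,p):
    d=(np.array(p,float)-[c["cx"],c["cy"]])/c["f"]; u=d.copy()
    for _ in range(20): u=d/(1+c["k1"]*(u@u))
    v=c["W"][:3,:3]@np.array([u[0],-u[1],-1]); return c["W"][:3,3],v/np.linalg.norm(v)
def proj(c,P):
    p=np.linalg.inv(c["W"])@np.append(P,1); u=np.array([p[0],-p[1]])/-p[2]
    return u*(1+c["k1"]*(u@u))*c["f"]+[c["cx"],c["cy"]]
def atz(c,p,z):
    o,v=ray(c,p); return o+v*(z-o[2])/v[2]
def tri(rs):
    A=0;b=0
    for o,v in rs:
        M=np.eye(3)-np.outer(v,v);A=A+M;b=b+M@o
    X=np.linalg.solve(A,b); return X,[np.linalg.norm((np.eye(3)-np.outer(v,v))@(X-o)) for o,v in rs]
def rel(target_pos,target_R,pos=None,rot=None):
    "shift and turn in move units from current measured pose"
    s=env.read_state(); T=R.from_rotvec(s["tcp_rot"] if rot is None else rot)
    p=np.array(s["tool_pos"] if pos is None else pos)
    d=T.inv().apply(np.array(target_pos)-p)/0.4
    r=(T.inv()*target_R).as_rotvec()/np.pi
    return np.round(np.r_[d,r],4)
E
cat > m1.py <<'E'
from h import *
cs={n:cam(n) for n in("scene","side")}
for n,c in cs.items():
    cv2.imwrite(f"pics/{n}0.png",c["frame"]); print(n,c["W"].round(3).tolist(),round(c["f"]),c["k1"])
names="funnel_mid rack stand collar_rim cam_axis crank_grip valve follower_face cylinder beaker amber brown mortar wash".split()
for t in names:
    D={n:env.boxes_of(t,n) for n in cs}
    print(t,{n:[(np.round(d["at"]).tolist(),round(d["p"],2)) for d in v[:3]] for n,v in D.items()})
    if all(D.values()):
        X,e=tri([ray(cs[n],D[n][0]["at"]) for n in cs]);print("   ",X.round(3),np.round(e,3))
s=env.read_state();print(s)
E
python3 m1.py
```

```text
pics
scene [[-0.619, -0.494, 0.611, 1.188], [0.785, -0.366, 0.5, 0.512], [-0.023, 0.789, 0.614, 0.828], [0.0, 0.0, 0.0, 1.0]] 458 -0.0772337846609704
side [[-0.928, 0.291, -0.233, 0.214], [-0.373, -0.693, 0.617, 0.753], [0.018, 0.66, 0.751, 1.07], [0.0, 0.0, 0.0, 1.0]] 494 0.04482396459753686
funnel_mid {'scene': [([260.0, 177.0], 0.83), ([128.0, 240.0], 0.8), ([202.0, 176.0], 0.76)], 'side': [([394.0, 185.0], 0.95), ([261.0, 133.0], 0.95), ([304.0, 309.0], 0.77)]}
    [ 0.24  -0.334  0.019] [0.004 0.004]
rack {'scene': [([215.0, 209.0], 0.62), ([403.0, 333.0], 0.39)], 'side': [([318.0, 177.0], 0.69), ([323.0, 132.0], 0.2)]}
    [ 0.463 -0.307  0.016] [0.014 0.014]
stand {'scene': [([406.0, 333.0], 0.73)], 'side': [([203.0, 340.0], 0.62)]}
    [0.536 0.326 0.022] [0.005 0.005]
collar_rim {'scene': [([422.0, 280.0], 0.81), ([279.0, 254.0], 0.21)], 'side': [([208.0, 316.0], 0.96)]}
    [0.508 0.328 0.16 ] [0.001 0.001]
cam_axis {'scene': [([281.0, 253.0], 0.89)], 'side': [([247.0, 213.0], 0.77), ([211.0, 270.0], 0.71)]}
    [0.566 0.007 0.106] [0.006 0.006]
crank_grip {'scene': [([281.
[... 1226 characters left out ...]
1]
{'t': 1.5, 'q': array([ 1.07782014,  0.33321633,  0.03992344,  1.46537239, -0.01336539,
        1.34325519, -0.05846806]), 'qvel': array([-7.03287023e-04,  6.69844349e-04,  4.72922288e-05, -1.27792500e-03,
        7.02152007e-04, -4.57129466e-04, -4.20524590e-04]), 'joint_torque': array([ 4.48908759e-04, -6.58301640e+01,  1.36341792e+00, -4.05811036e+01,
        1.67493563e-02,  3.06276313e-03,  2.60962217e-06]), 'tool_pos': array([ 0.24935745, -0.60027004,  0.23131119]), 'tcp_rot': array([ 2.00531239,  0.39997358, -2.00537264]), 'wrist_force': array([ 0.02249293,  1.18457379, -0.75895207]), 'wrist_torque': array([ 0.0086201 , -0.02451397,  0.02497048]), 'grip_width': 0.08543925390624689}
```

View pics/scene0.png

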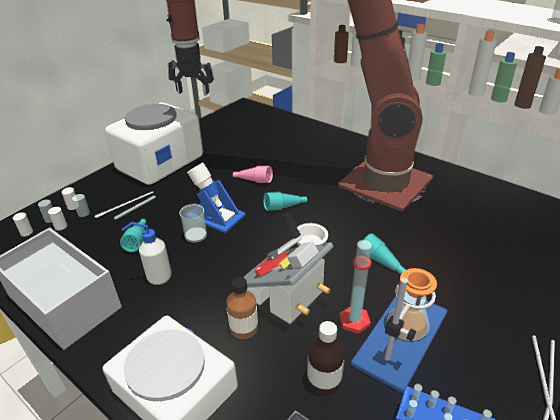

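View pics/side0.png

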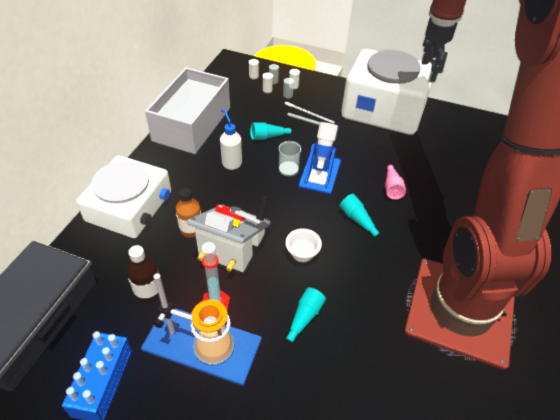

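Candidates for the funnel (scene / side pixels):
- White funnel in the rack: (200,175) / (325,133). This is the one I choose.
- Pink: (258,174) / (394,182).
- Turquoise: (285,201), (375,248) and (133,236) / (361,216), (305,315) and (270,131).

Next is a close crop of the choice and of the valve.

```bash
python3 - <<'E'
import cv2,numpy as np
S=cv2.imread("pics/scene0.png");D=cv2.imread("pics/side0.png")
def crop(I,x,y):
    o=cv2.resize(I[y:y+75,x:x+100],None,fx=4,fy=4,interpolation=cv2.INTER_CUBIC)
    for k in range(0,100,10):
        cv2.line(o,(k*4,0),(k*4,5 if (x+k)%50 else 12),(0,0,255),1)
    for k in range(0,75,10): cv2.line(o,(0,k*4),(5,k*4),(0,0,255),1)
    cv2.putText(o,f"{x},{y}",(10,25),0,.5,(0,255,255),1); return o
cv2.imwrite("pics/c1.png",np.vstack([np.hstack([crop(S,165,155),crop(D,275,115)]),np.hstack([crop(S,240,210),crop(D,180,190)])]))
E
```

```text
(no output)
```

View pics/c1.png

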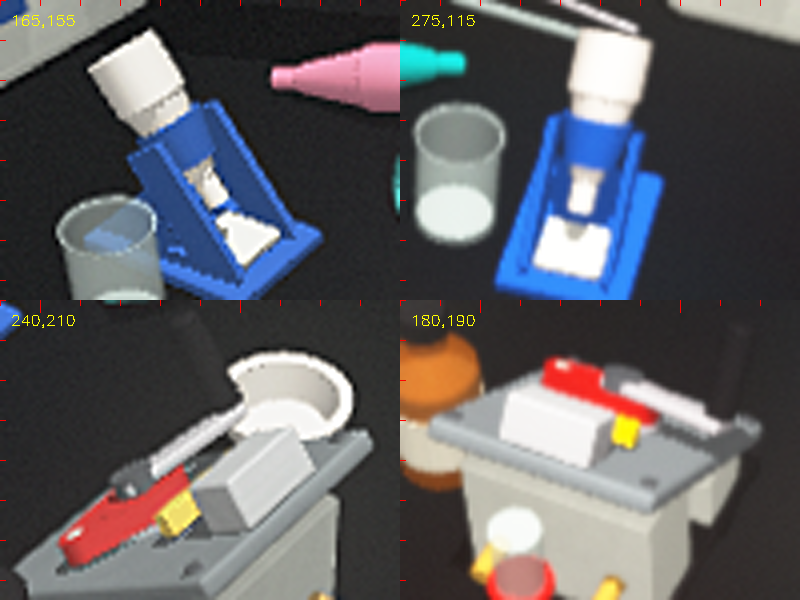

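The crop confirms the white funnel leaning in the blue rack, with its cup middle at scene (199,174) / side (327,132) and its stem end at (221,205) / (320,167). The valve's hub is at scene (272,255) / side (235,209). The dark handle post's foot is at scene (300,238) / side (265,222), and its top is at about (287,214) / (264,197).

```bash
cat > m2.py <<'E'
from h import *
cs={n:cam(n) for n in("scene","side")}
def T(a,b,l):
    X,e=tri([ray(cs["scene"],a),ray(cs["side"],b)]); print(l,X.round(4),np.round(e,4)); return X
A=T((199.3,173.6),(327.5,132),"cupmid"); B=T((221,205),(320.5,167.5),"stemend")
u=A-B; L=np.linalg.norm(u); u/=L; print("len",L,"axis",u.round(3),"lean",np.degrees(np.arccos(u[2])),"yaw",np.degrees(np.arctan2(u[1],u[0])))
T((272.5,255),(235,209.5),"hub"); F=T((300.5,238),(265,222.5),"handlefoot");H=T((287.5,214),(264.5,197.5),"handletop")
print("post",np.linalg.norm(H-F),((H-F)/np.linalg.norm(H-F)).round(3))
C=T((333,244),(243,241),"platecorner")
E2=atz(cs["side"],(188,221),C[2]); print("edge",E2.round(3),np.linalg.norm(E2-C),np.degrees(np.arctan2(*(E2-C)[1::-1])))
# gray plate / dark images of handle
for n,(x,y) in {"scene":(270,195),"side":(225,180)}.items():
    I=cs[n]["frame"][y:y+60,x:x+60].astype(float); I=np.clip(I*3,0,255).astype(np.uint8)
    cv2.imwrite(f"pics/dk_{n}.png",cv2.resize(I,None,fx=6,fy=6))
a,b=[cv2.imread(f"pics/dk_{n}.png") for n in cs]; cv2.imwrite("pics/dk.png",np.hstack([a,b]))
print(env.read_state()["t"])
E
python3 m2.py
```

```text
cupmid [ 0.4663 -0.3614  0.1322] [0.0009 0.0009]
stemend [ 0.4585 -0.296   0.0467] [0.001 0.001]
len 0.10793474378610696 axis [ 0.072 -0.606  0.792] lean 37.62956720621173 yaw -83.19795808908299
hub [0.5953 0.0089 0.1176] [0.0006 0.0006]
handlefoot [0.5076 0.0227 0.1184] [0.003 0.003]
handletop [ 0.5195 -0.0043  0.1827] [0. 0.]
post 0.0707391718277111 [ 0.168 -0.382  0.909]
platecorner [0.5212 0.1226 0.1588] [0.001 0.001]
edge [0.667 0.117 0.159] 0.14590730311128253 -2.2023127672316187
1.6
```

View pics/dk.png

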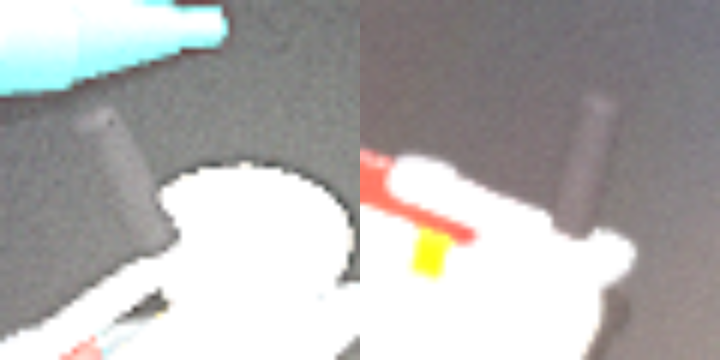

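```bash
cat > m3.py <<'E'
from h import *
s=env.read_state();M=R.from_rotvec(s["tcp_rot"]).as_matrix();print(M.round(3))
y=np.radians(-84);l=np.radians(35);u=np.array([np.sin(l)*np.cos(y),np.sin(l)*np.sin(y),np.cos(l)])
cup=np.array([.4663,-.3614,.134]); side=np.cross(u,[0,0,1]);side/=np.linalg.norm(side)
if side@M[:,1]<0: side=-side
Rt=R.from_matrix(np.c_[-u,side,np.cross(-u,side)]); print(Rt.as_matrix().round(3))
print("pre90",rel(cup+.07*u,Rt))
c=cam("scene");d=cam("side")
for a,b,n in(((285.8,214.2),(265,196.7),"top"),((295.8,235),(260.8,217.5),"foot")):
    print(n,*[x for x in tri([ray(c,a),ray(d,b)])])
E
python3 m3.py
```

```text
[[-0.     0.384 -0.923]
 [ 0.    -0.923 -0.384]
 [-1.    -0.    -0.   ]]
[[-0.06   0.995  0.086]
 [ 0.57   0.105 -0.815]
 [-0.819  0.    -0.574]]
pre90 [ 0.0999 -0.2471 -0.7012 -0.3945  0.1667 -0.1244]
top [ 0.52008053 -0.00889234  0.18050371] [np.float64(8.330838478330125e-05), np.float64(8.330838478335398e-05)]
foot [0.51957149 0.01926977 0.13172863] [np.float64(0.0007061397974370801), np.float64(0.0007061397974370079)]
```

```bash
python3 -m inch '[0.0,-0.05,-0.14,-0.04,0.016,-0.012, 0.0,-0.1,-0.28,-0.08,0.032,-0.024, 0.02,-0.14,-0.4,-0.12,0.05,-0.037, 0.04,-0.18,-0.5,-0.15,0.065,-0.05, 0.06,-0.2,-0.58,-0.19,0.08,-0.06]' -1; python3 m3.py
```

```text
t: 2.12
tool_pos: [0.4044, -0.4614, 0.2151]
tcp_rot: [1.884, 1.084, -1.51]
wrist_force: [0.9, -1.1, 0.3]
grip_width: 0.0856
[[ 0.072  0.819 -0.569]
 [ 0.277 -0.564 -0.778]
 [-0.958 -0.101 -0.268]]
[[-0.06   0.995  0.086]
 [ 0.57   0.105 -0.815]
 [-0.819  0.    -0.574]]
pre90 [ 0.1104  0.0565 -0.1949 -0.2176  0.0916 -0.0685]
top [ 0.52008053 -0.00889234  0.18050371] [np.float64(8.330838478330125e-05), np.float64(8.330838478335398e-05)]
foot [0.51957149 0.01926977 0.13172863] [np.float64(0.0007061397974370801), np.float64(0.0007061397974370079)]
```

```bash
python3 -m inch '[0.02,0.01,-0.04,-0.036,0.015,-0.011, 0.04,0.02,-0.08,-0.072,0.03,-0.022, 0.06,0.03,-0.12,-0.11,0.046,-0.034, 0.08,0.045,-0.16,-0.145,0.06,-0.045, 0.11,0.056,-0.195,-0.18,0.076,-0.057]'; sed -i '/^c=cam/,$d' m3.py; python3 m3.py
```

```text
t: 2.63
tool_pos: [0.4702, -0.4028, 0.1914]
tcp_rot: [1.621, 1.611, -0.944]
wrist_force: [1.9, 0.3, -0.8]
grip_width: 0.0855
[[-0.018  0.999 -0.043]
 [ 0.526 -0.027 -0.85 ]
 [-0.851 -0.038 -0.525]]
[[-0.06   0.995  0.086]
 [ 0.57   0.105 -0.815]
 [-0.819  0.    -0.574]]
pre90 [ 0.002   0.0007 -0.003  -0.0416  0.0177 -0.0131]
```

```bash
python3 -m inch '[0,0,0,-0.03,0.013,-0.01, 0,0,0,-0.042,0.018,-0.013, 0,0,0,-0.042,0.018,-0.013, 0,0,0,-0.042,0.018,-0.013, 0,0,0,-0.042,0.018,-0.013]'; python3 m3.py; python3 - <<'E'
from h import *
c=cam("wrist");I=c["frame"].copy()
s=env.read_state();M=R.from_rotvec(s["tcp_rot"]).as_matrix()
y=np.radians(-84);l=np.radians(35);u=np.array([np.sin(l)*np.cos(y),np.sin(l)*np.sin(y),np.cos(l)])
cup=np.array([.4663,-.3614,.134])
for k,r in((.022,.027),(-.021,.027),(-.108,.009)):
    for a in np.linspace(0,6.28,60):
        p=proj(c,cup+k*u+r*(np.cos(a)*M[:,1]+np.sin(a)*np.cross(u,M[:,1])))
        cv2.circle(I,tuple(np.round(p).astype(int)),1,(0,0,255),-1)
cv2.imwrite("pics/w1.png",I);cv2.imwrite("pics/w1raw.png",c["frame"])
print(c["f"],c["W"].round(3).tolist())
E
```

```text
t: 3.05
tool_pos: [0.4695, -0.4026, 0.1909]
tcp_rot: [1.546, 1.711, -0.808]
wrist_force: [-1.0, -0.7, -0.0]
grip_width: 0.0852
[[-0.059  0.995  0.08 ]
 [ 0.57   0.1   -0.816]
 [-0.819 -0.002 -0.573]]
[[-0.06   0.995  0.086]
 [ 0.57   0.105 -0.815]
 [-0.819  0.    -0.574]]
pre90 [ 0.0007  0.0027 -0.0031 -0.0017  0.0002 -0.0003]
366.87274084674556 [[0.995, -0.093, 0.032, 0.472], [0.098, 0.945, -0.313, -0.425], [-0.002, 0.314, 0.949, 0.35], [0.0, 0.0, 0.0, 1.0]]
```

View pics/w1.png

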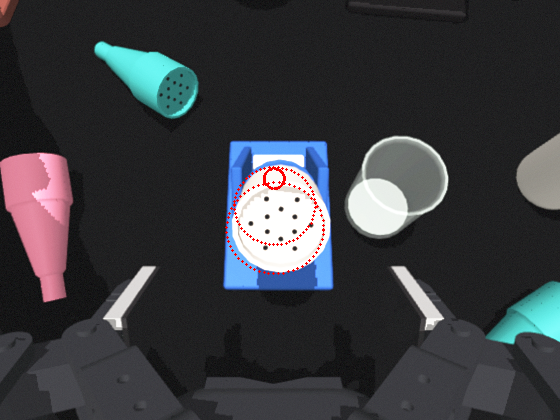

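The picture shows the white cup face (perforated) centred at about (282,223). The rack is square to the tool, symmetric about column 279. My prediction at (278,228) is some 2 mm off, so I refine it by silhouette.

```bash
cat > m4.py <<'E'
from h import *
from scipy.optimize import minimize
c=cam("wrist");I=c["frame"].astype(int)
g=((I.min(2)>110)&(I.max(2)-I.min(2)<60)).astype(np.uint8); g[:, :215]=0;g[:,340:]=0;g[:172]=0;g[295:]=0
n,l,st,_=cv2.connectedComponentsWithStats(g);k=1+np.argmax(st[1:,4]);m=(l==k).astype(np.uint8)
m=cv2.morphologyEx(m,cv2.MORPH_CLOSE,np.ones((7,7)));print("bbox",st[k])
y=np.radians(-84.4);lean=np.radians(35);u=np.array([np.sin(lean)*np.cos(y),np.sin(lean)*np.sin(y),np.cos(lean)])
e1=np.cross(u,[0,0,1]);e1/=np.linalg.norm(e1);e2=np.cross(u,e1)
def sil(t):
    P=[proj(c,t+k*u+r*(np.cos(a)*e1+np.sin(a)*e2)) for k,r in((.022,.027),(-.021,.027),(-.023,.024),(-.0385,.021)) for a in np.linspace(0,6.28,40)]
    o=np.zeros_like(m);cv2.fillConvexPoly(o,cv2.convexHull(np.round(np.array(P)*16).astype(np.int32)),1,shift=4);o[:172]=0;return o
f=lambda t:(sil(t)!=m).sum()
r=minimize(f,np.array([.4675,-.3614,.134]),method="Nelder-Mead",options=dict(initial_simplex=np.array([.4675,-.3614,.134])+np.array([[0,0,0],[.004,0,0],[0,.004,0],[0,0,.006]])))
cup=r.x;print("cup",cup.round(4),"misfit px",r.fun,"area",m.sum(),"tri start",f(np.array([.4663,-.3614,.134])))
s=env.read_state();M=R.from_rotvec(s["tcp_rot"]).as_matrix()
side=e1*np.sign(e1@M[:,1]);Rt=R.from_matrix(np.c_[-u,side,np.cross(-u,side)])
for z in (cup,np.array([*cup[:2],cup[2]])): print("grasp",rel(z-.022*u,Rt))
rc=np.array(cup)-.0385*u;print("implied rim",rc.round(4))
E
python3 m4.py
```

```text
bbox [ 232  172   99  101 7784]
cup [ 0.4697 -0.3602  0.1349] misfit px 53.0 area 7954 tri start 1228
grasp [ 0.2308  0.0113 -0.0055  0.0004  0.0003  0.001 ]
grasp [ 0.2308  0.0113 -0.0055  0.0004  0.0003  0.001 ]
implied rim [ 0.4675 -0.3382  0.1033]
```

```bash
python3 -m inch '[0.03,0.011,-0.0055,0,0,0.001, 0.08,0.011,-0.0055,0,0,0.001, 0.14,0.011,-0.0055,0,0,0.001, 0.2,0.011,-0.0055,0,0,0.001, 0.23,0.011,-0.0055,0,0,0.001]' - && python3 -m inch '[0,0,0,0,0,0,0,0,0,0,0,0,0,0,0,0,0,0,0,0,0,0,0,0,0,0,0,0,0,0]' 1 40 && python3 -m inch '[0,0,0,0,0,0,0,0,0,0,0,0,0,0,0,0,0,0,0,0,0,0,0,0,0,0,0,0,0,0]' 1 40
```

```text
t: 3.57
tool_pos: [0.4677, -0.3455, 0.1152]
tcp_rot: [1.548, 1.712, -0.804]
wrist_force: [0.0, 0.3, -0.3]
grip_width: 0.0853
t: 3.98
tool_pos: [0.4687, -0.3487, 0.1178]
tcp_rot: [1.548, 1.708, -0.804]
wrist_force: [-2.4, -1.8, 7.6]
grip_width: 0.0536
t: 4.4
tool_pos: [0.4687, -0.3487, 0.1177]
tcp_rot: [1.548, 1.708, -0.804]
wrist_force: [-1.3, -1.9, 6.9]
grip_width: 0.053
```

```bash
python3 -m inch '[-0.02,0,0,0,0,0,-0.06,0,0,0,0,0,-0.12,0,0,0,0,0,-0.19,0,0,0,0,0,-0.25,0,0,0,0,0]' - - && python3 - <<'E'
from h import *
c=cam("wrist");s=env.read_state();cc=cam("side");T=R.from_rotvec(s["tcp_rot"]);print(s["wrist_force"],s["grip_width"])
cv2.imwrite("pics/w2.png",c["frame"])
a=cc["frame"][60:260,240:420]
b=np.zeros((420,380,3),np.uint8);b[:400,:360]=cv2.resize(a,None,fx=2,fy=2);cv2.imwrite("pics/g1.png",np.hstack([c["frame"][:, 80:480],b]))
E
```

```text
t: 4.82
tool_pos: [0.4741, -0.406, 0.2]
tcp_rot: [1.548, 1.709, -0.804]
wrist_force: [0.3, -0.0, -1.8]
grip_width: 0.0527
[-1.941894    0.70224203  1.22301908] 0.05336545070501677
```

View pics/g1.png

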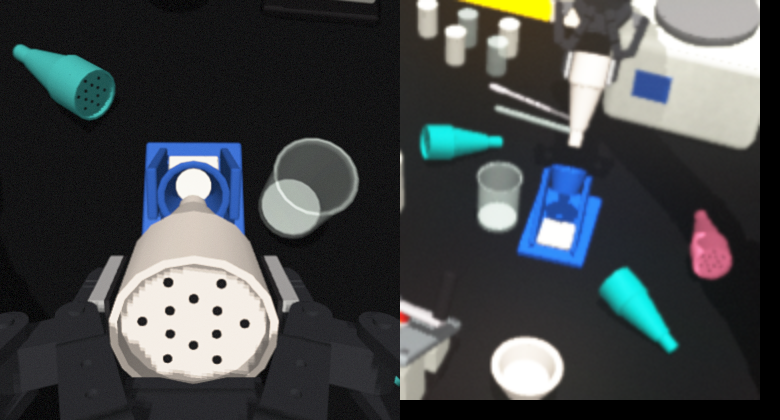

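The funnel is held clear of the rack and the stem is visible; the rack is empty. Next I turn it upright and lift it.

```bash
cat > up.py <<'E'
from h import *
import sys
t=np.array(eval(sys.argv[1]));yw=np.radians(float(sys.argv[2])) if len(sys.argv)>2 else np.radians(5.7)
Y=np.array([np.cos(yw),np.sin(yw),0]);X=np.array([0,0,-1.])
print(rel(t,R.from_matrix(np.c_[X,Y,np.cross(X,Y)])))
E
python3 up.py '[.48,-.32,.40]'
python3 - <<'E'
from h import *
c=cam("scene")
for n,p,z in (("cylfoot",(355,319),.01),("cyltop",(364,243),.232),("rodtop",(402,282),.246)): print(n,atz(c,p,z).round(3))
c=cam("side");print("rodtop side",atz(c,(156,276),.246).round(3),"cyltop",atz(c,(208,247),.232).round(3))
E
```

```text
[-2.832e-01  3.650e-02 -4.616e-01 -3.000e-04 -1.929e-01 -1.500e-03]
cylfoot [0.561 0.218 0.01 ]
cyltop [0.556 0.214 0.232]
rodtop [0.622 0.326 0.246]
rodtop side [0.614 0.327 0.246] cyltop [0.558 0.215 0.232]
```

```bash
python3 -m inch '[-0.05,0.006,-0.06,0,-0.03,0, -0.11,0.013,-0.14,0,-0.068,0, -0.17,0.02,-0.24,0,-0.107,0, -0.23,0.028,-0.35,0,-0.146,0, -0.283,0.036,-0.44,0,-0.183,0]'; python3 up.py '[.49,-.1,.40]'
```

```text
t: 5.43
tool_pos: [0.4798, -0.3286, 0.3811]
tcp_rot: [1.157, 1.278, -1.119]
wrist_force: [1.2, 0.0, -0.9]
grip_width: 0.0533
[-2.930e-02  8.300e-02 -5.673e-01  5.000e-04 -9.900e-03 -7.000e-04]
```

```bash
python3 -m inch '[-0.01,0.01,-0.08,0,-0.01,0, -0.02,0.025,-0.18,0,-0.01,0, -0.03,0.04,-0.28,0,-0.01,0, -0.03,0.055,-0.38,0,-0.01,0, -0.03,0.07,-0.48,0,-0.01,0]'; python3 up.py '[.505,.15,.40]';python3 up.py '[.508,.328,.40]'
```

```text
t: 5.85
tool_pos: [0.4878, -0.1344, 0.3978]
tcp_rot: [1.138, 1.26, -1.132]
wrist_force: [1.3, 0.0, -1.4]
grip_width: 0.0532
[-1.600e-03  1.147e-01 -7.031e-01  5.000e-04 -1.700e-03  1.000e-04]
[ 8.0000e-04  1.6710e-01 -1.1451e+00  5.0000e-04 -1.7000e-03  1.0000e-04]
```

```bash
python3 -m inch '[0,0.01,-0.09,0,-0.001,0, 0,0.025,-0.19,0,-0.001,0, 0,0.04,-0.29,0,-0.001,0, 0,0.055,-0.39,0,-0.001,0, 0,0.07,-0.49,0,-0.001,0]';  python3 -m inch '[0,0.015,-0.1,0,0,0, 0,0.03,-0.2,0,0,0, 0,0.05,-0.3,0,0,0, 0,0.065,-0.4,0,0,0, 0,0.08,-0.5,0,0,0]'; python3 up.py '[.508,.328,.36]'
```

```text
t: 6.27
tool_pos: [0.4957, 0.0631, 0.3987]
tcp_rot: [1.135, 1.257, -1.134]
wrist_force: [1.4, -0.5, -1.4]
grip_width: 0.0534
t: 6.68
tool_pos: [0.5077, 0.2649, 0.3991]
tcp_rot: [1.136, 1.257, -1.134]
wrist_force: [0.4, -0.9, -0.6]
grip_width: 0.0535
[ 9.800e-02  1.670e-02 -1.568e-01  4.000e-04 -5.000e-04  1.000e-04]
```

```bash
python3 -m inch '[0.05,0.004,-0.04,0,0,0, 0.1,0.01,-0.09,0,0,0, 0.16,0.014,-0.13,0,0,0, 0.2,0.014,-0.14,0,0,0, 0.23,0.014,-0.145,0,0,0]';  python3 -m inch '[0,0,0,0,0,0,0,0,0,0,0,0,0,0,0,0,0,0,0,0,0,0,0,0,0,0,0,0,0,0]'; cat > m5.py <<'E'
from h import *
import sys
cs={n:cam(n) for n in("scene","side","wrist")}
print(env.read_state()["tool_pos"],env.read_state()["wrist_force"])
out=[]
for n,(x,y) in {"scene":(375,200),"side":(160,220)}.items():
    cv2.imwrite(f"pics/{sys.argv[1]}_{n}.png",cs[n]["frame"])
    out.append(cv2.resize(cs[n]["frame"][y:y+140,x:x+95],None,fx=4,fy=4,interpolation=cv2.INTER_CUBIC))
cv2.imwrite(f"pics/{sys.argv[1]}_wrist.png",cs["wrist"]["frame"])
cv2.imwrite(f"pics/{sys.argv[1]}.png",np.hstack(out))
E
python3 m5.py p1
```

```text
t: 7.1
tool_pos: [0.5064, 0.3225, 0.3051]
tcp_rot: [1.132, 1.26, -1.134]
wrist_force: [0.6, -1.1, -0.9]
grip_width: 0.0531
t: 7.52
tool_pos: [0.509, 0.3212, 0.3095]
tcp_rot: [1.139, 1.255, -1.133]
wrist_force: [-0.3, 0.0, -0.5]
grip_width: 0.0533
[0.50874323 0.32126772 0.30894046] [-0.49624728 -0.07121198 -0.84981782]
```

View pics/p1.png

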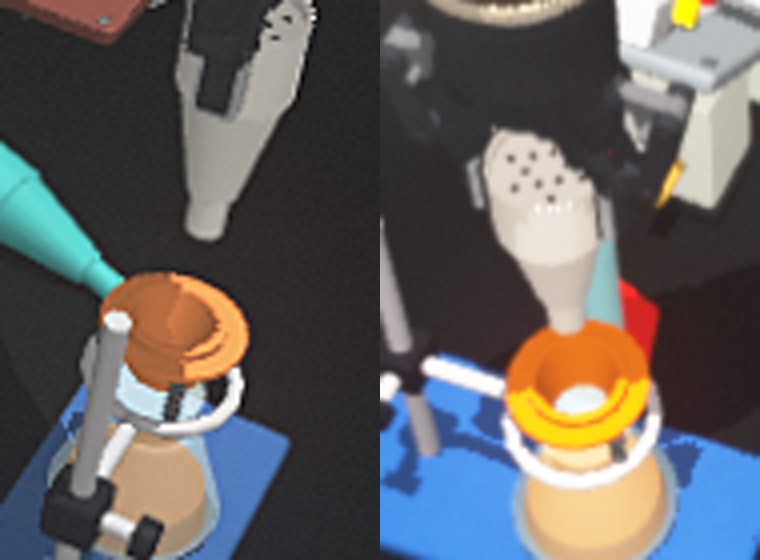

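```bash
cat > m6.py <<'E'
from h import *
from scipy.optimize import minimize
import sys
tag=sys.argv[1]
cs={n:cam(n) for n in("scene","side")}
ROI={"scene":(230,262,415,450),"side":(274,303,280-0,310)}
def hullfill(o,P): cv2.fillConvexPoly(o,cv2.convexHull(np.round(np.array(P)*16).astype(np.int32)),1,shift=4)
def circ(c,ctr,u,r):
    e1=np.cross(u,[0,1,0]);e1/=np.linalg.norm(e1);e2=np.cross(u,e1)
    return [proj(c,ctr+r*(np.cos(a)*e1+np.sin(a)*e2)) for a in np.linspace(0,6.28,48)]
Z=np.array([0,0,1.])
cm={}
for n,c in cs.items():
    hsv=cv2.cvtColor(c["frame"],cv2.COLOR_BGR2HSV);m=((hsv[...,0]>4)&(hsv[...,0]<28)&(hsv[...,1]>170)&(hsv[...,2]>90)).astype(np.uint8)
    ctr=proj(c,[.508,.328,.161]);yy,xx=np.mgrid[:420,:560];m[np.hypot(xx-ctr[0],yy-ctr[1])>32]=0
    k,l,st,_=cv2.connectedComponentsWithStats(m);j=1+np.argmax(st[1:,4]);h=np.zeros_like(m);cv2.fillConvexPoly(h,cv2.convexHull(np.argwhere(l==j)[:,::-1].astype(np.int32)),1);cm[n]=h;print(n,"orange",st[j])
def fc(t,names=("scene","side")):
    s=0
    for n in names:
        o=np.zeros_like(cm[n]);p=np.array([t[0],t[1],.161]);hullfill(o,circ(cs[n],p,Z,.037)+circ(cs[n],p-Z*abs(t[2]),Z,.037));s+=(o!=cm[n]).sum()
    return s
def nm(f,x,d): return minimize(f,x,method="Nelder-Mead",options=dict(initial_simplex=np.vstack([x]+[x+np.eye(len(x))[i]*d[i] for i in range(len(x))]),maxiter=600))
for names in (("scene","side"),("scene",),("side",)):
    r=nm(lambda t:fc(t,names),np.array([.508,.328,.006]),[.006,.006,.006]);print("collar",names,r.x.round(4),r.fun,[cm[n].sum() for n in names])
# funnel
seg=[(.065,.027),(.022,.027),(.020,.024),(-.04,.012),(-.041,.009),(-.065,.009)]
s=env.read_state();p0=np.array(s["tool_pos"])-[0,0,.0224]
fm={};roi={}
for n,c in cs.items():
    I=c["frame"].astype(int);m=((I.max(2)-I.min(2)<45)&(I.min(2)>75)).astype(np.uint8);fm[n]=m
    a=proj(c,p0+Z*.018);b=proj(c,p0-Z*.072);w=np.zeros_like(m)
    y0,y1=int(a[1]),int(b[1]);x0=int(b[0]);w[y0:y1+2,x0-16:x0+17]=1;roi[n]=w
def ff(v,names=("scene","side")):
    u=np.array([v[3],v[4],1]);u/=np.linalg.norm(u);s=0
    for n in names:
        o=np.zeros_like(fm[n]);C=[circ(cs[n],v[:3]+k*u,u,r) for k,r in seg]
        for A,B in zip(C,C[1:]): hullfill(o,A+B)
        s+=((o!=fm[n])&(roi[n]>0)).sum()
    return s
x0=np.r_[p0,0,0]
for st in range(2):
    r=nm(ff,x0,[.004,.004,.004,.05,.05]);x0=r.x
print("tcp",s["tool_pos"],"funnel",r.x.round(4),"cost",r.fun,"init",ff(np.r_[p0,0,0]),[int((fm[n]*roi[n]).sum()) for n in cs])
o=[]
for n,c in cs.items():
    I=c["frame"].copy();u=np.array([r.x[3],r.x[4],1]);u/=np.linalg.norm(u)
    for k,rr in seg:
        for q in circ(c,r.x[:3]+k*u,u,rr): I[tuple(np.round(q[::-1]).astype(int))]=(0,0,255)
    I[(fm[n]==0)&(roi[n]>0)]//=2
    a=proj(c,p0).astype(int);o.append(cv2.resize(I[a[1]-40:a[1]+60,a[0]-45:a[0]+45],None,fx=4,fy=4))
cv2.imwrite(f"pics/fit_{tag}.png",np.hstack(o))
E
python3 m6.py a
```

```text
scene orange [400 270   7  11  16]
side orange [192 300  36  32 803]
collar ('scene', 'side') [5.053e-01 3.235e-01 3.000e-04] 835.0 [np.uint64(31), np.uint64(935)]
collar ('scene',) [0.5216 0.3154 0.    ] 768.0 [np.uint64(31)]
collar ('side',) [5.067e-01 3.235e-01 4.000e-04] 42.0 [np.uint64(935)]
tcp [0.50863778 0.32134105 0.30865968] funnel [0.5068 0.3237 0.2867 0.0049 0.0034] cost 149.0 init 257 [546, 616]
```

```bash
sed -i 's/hsv\[...,1\]>170)&(hsv\[...,2\]>90)/hsv[...,1]>125)\&(hsv[...,2]>80)/' m6.py; python3 m6.py a
```

```text
scene orange [400 268  37  30 761]
side orange [191 300  37  33 847]
collar ('scene', 'side') [0.509  0.3218 0.0093] 210.0 [np.uint64(849), np.uint64(980)]
collar ('scene',) [0.5156 0.3241 0.0046] 57.0 [np.uint64(849)]
collar ('side',) [0.5072 0.3225 0.007 ] 45.0 [np.uint64(980)]
tcp [0.50853199 0.32137996 0.30846849] funnel [ 0.5064  0.3239  0.2864  0.0066 -0.005 ] cost 141.0 init 253 [548, 615]
```

View pics/fit_a.png

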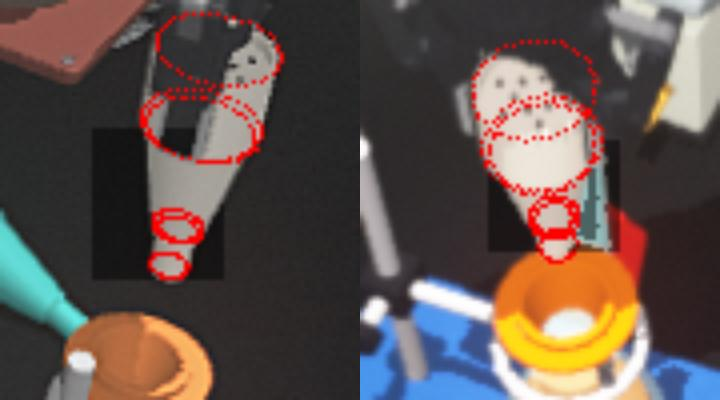

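The overlays fit the funnel to about 1–2 px. The collar views disagree, so I'm freeing the collar height and cleaning the masks.

```bash
sed -i 's/I.min(2)>75/I.min(2)>(150 if n=="side" else 95)/' m6.py; cat >> m6.py <<'E'
def fc3(t):
    s=0
    for n in cs:
        o=np.zeros_like(cm[n]);p=np.array(t[:3]);hullfill(o,circ(cs[n],p,Z,.037)+circ(cs[n],p-Z*.005,Z,.037));s+=(o!=cm[n]).sum()
    return s
q=nm(fc3,np.array([.508,.325,.161]),[.006,.006,.01]);print("collar xyz free",q.x.round(4),q.fun)
d=q.x-r.x[:3];print("mid minus collar",(-d).round(4))
# same-camera differential: triangulate with funnel stem-end & rim pix
E
python3 m6.py a
```

```text
scene orange [400 268  38  30 762]
side orange [191 300  37  33 848]
collar ('scene', 'side') [0.5091 0.3215 0.0094] 205.0 [np.uint64(856), np.uint64(983)]
collar ('scene',) [0.5156 0.3238 0.0045] 56.0 [np.uint64(856)]
collar ('side',) [0.5069 0.3239 0.0019] 27.0 [np.uint64(983)]
tcp [0.50850461 0.32139508 0.30838324] funnel [ 0.5062  0.3237  0.2885  0.024  -0.0024] cost 123.0 init 224 [516, 522]
collar xyz free [0.5092 0.3209 0.1549] 104.0
mid minus collar [-0.003   0.0028  0.1335]
```

```bash
python3 -m inch '[0.02,0.001,0.001,0,0,0, 0.05,0.002,0.002,0,0,0, 0.08,0.004,0.003,0,0,0, 0.11,0.005,0.004,0,0,0, 0.125,0.005,0.004,0,0,0]'; python3 -m inch '[0,0,0,0,0,0,0,0,0,0,0,0,0,0,0,0,0,0,0,0,0,0,0,0,0,0,0,0,0,0]'; python3 m6.py b | tail -4; python3 - <<'E'
import cv2,numpy as np
from h import *
c=cam("wrist");a=cv2.imread("pics/fit_b.png");cv2.imwrite("pics/fb.png",np.hstack([a[:400],c["frame"][:400,240-100:240+0+0+0+0+0] if 0 else cv2.resize(c["frame"],None,fx=.14,fy=.14)[:0].reshape(400,0,3) if 0 else a[:400,:0]]))
E
```

```text
t: 8.38
tool_pos: [0.5102, 0.3192, 0.2555]
tcp_rot: [1.135, 1.257, -1.136]
wrist_force: [-0.1, -0.5, -0.8]
grip_width: 0.0531
t: 8.8
tool_pos: [0.5109, 0.3204, 0.259]
tcp_rot: [1.138, 1.256, -1.132]
wrist_force: [-0.2, 1.2, -0.3]
grip_width: 0.0535
collar ('side',) [0.5071 0.3249 0.0022] 60.0 [np.uint64(954)]
tcp [0.51084378 0.32025929 0.25881044] funnel [ 0.5092  0.3226  0.2413 -0.0116 -0.027 ] cost 133.0 init 226 [462, 431]
collar xyz free [0.509  0.3201 0.1536] 130.0
mid minus collar [0.0002 0.0025 0.0876]
```

View pics/fit_b.png

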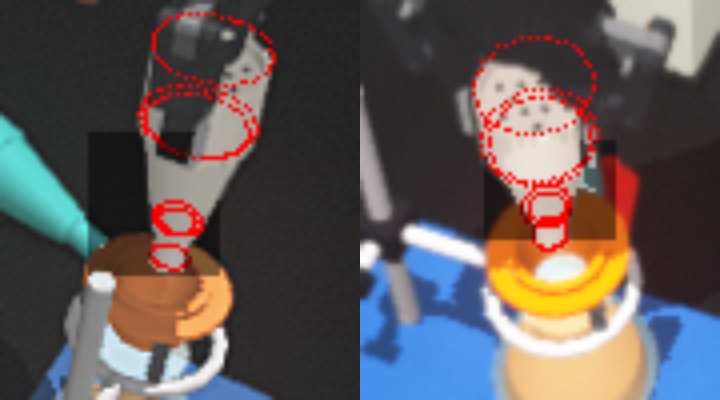

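In both views the stem tip sits over the mouth. In the same camera frame the collar is at (0.509,0.3205) and the funnel at (0.5092,0.3226), so I shift it −2 mm in y and go down, with averaged force readings.

```bash
cat > fz.py <<'E'
from h import *
F=[];P=[]
for _ in range(6):
    env.get_image("wrist");s=env.read_state();F.append(np.r_[s["wrist_force"],s["wrist_torque"]]);P.append(s["tool_pos"])
print("F",np.mean(F,0).round(2),"sd",np.std(F,0)[2].round(2),"pos",np.mean(P,0).round(4),"w",s["grip_width"].round(4),"t",s["t"])
E
python3 fz.py; python3 -m inch '[0.02,0,0.003,0,0,0, 0.05,0,0.005,0,0,0, 0.08,0,0.005,0,0,0, 0.11,0,0.005,0,0,0, 0.14,0,0.005,0,0,0]';python3 -m inch '[0.01,0,0,0,0,0, 0.02,0,0,0,0,0, 0.03,0,0,0,0,0, 0.03,0,0,0,0,0, 0.03,0,0,0,0,0]'; python3 fz.py
```

```text
t: 9.67
tool_pos: [0.5106, 0.3179, 0.2004]
tcp_rot: [1.136, 1.256, -1.134]
wrist_force: [-0.4, 0.4, -0.6]
grip_width: 0.0535
t: 10.08
tool_pos: [0.511, 0.3185, 0.1906]
tcp_rot: [1.137, 1.256, -1.133]
wrist_force: [-0.1, -0.1, -0.4]
grip_width: 0.0535Traceback (most recent call last):
  File "fz.py", line 5, in <module>
    print("F",np.mean(F,0).round(2),"sd",np.std(F,0)[2].round(2),"pos",np.mean(P,0).round(4),"w",s["grip_width"].round(4),"t",s["t"])
                                                                                                 ^^^^^^^^^^^^^^^^^^^^^
AttributeError: 'float' object has no attribute 'round'
Traceback (most recent call last):
  File "fz.py", line 5, in <module>
    print("F",np.mean(F,0).round(2),"sd",np.std(F,0)[2].round(2),"pos",np.mean(P,0).round(4),"w",s["grip_width"].round(4),"t",s["t"])
                                                                                                 ^^^^^^^^^^^^^^^^^^^^^
AttributeError: 'float' object has no attribute 'round'
```

```bash
sed -i 's/s\["grip_width"\].round(4)/round(s["grip_width"],4)/' fz.py; python3 fz.py; python3 -m inch '[0.005,0,0,0,0,0, 0.01,0,0,0,0,0, 0.015,0,0,0,0,0, 0.02,0,0,0,0,0, 0.02,0,0,0,0,0]'; python3 fz.py;  python3 -m inch '[0.002,0,0,0,0,0, 0.005,0,0,0,0,0, 0.007,0,0,0,0,0, 0.01,0,0,0,0,0, 0.01,0,0,0,0,0]'; python3 fz.py
```

```text
F [ 0.1  -0.29 -1.41 -0.    0.   -0.  ] sd 0.48 pos [0.511  0.3183 0.1905] w 0.0535 t 10.6833
t: 11.1
tool_pos: [0.5107, 0.3184, 0.1818]
tcp_rot: [1.137, 1.257, -1.134]
wrist_force: [0.1, 0.2, -1.5]
grip_width: 0.0532
F [ 0.03  0.34 -1.52  0.02  0.   -0.01] sd 0.3 pos [0.5109 0.3183 0.1823] w 0.0532 t 11.4
t: 11.82
tool_pos: [0.5107, 0.3187, 0.1783]
tcp_rot: [1.137, 1.257, -1.133]
wrist_force: [-2.0, 1.7, 0.6]
grip_width: 0.0533
F [-2.43  2.08  0.54  0.49  0.58  0.02] sd 0.41 pos [0.5107 0.3187 0.1784] w 0.0535 t 12.1167
```

```bash
python3 -m inch '[-0.003,-0.001,-0.001,0,0,0, -0.005,-0.002,-0.003,0,0,0, -0.005,-0.004,-0.004,0,0,0, -0.003,-0.004,-0.004,0,0,0, 0,-0.004,-0.004,0,0,0]'; python3 fz.py
```

```text
t: 12.53
tool_pos: [0.5101, 0.3191, 0.1786]
tcp_rot: [1.138, 1.254, -1.133]
wrist_force: [2.7, -1.4, 1.1]
grip_width: 0.0532
F [ 4.03 -1.46  0.66 -0.4  -0.99 -0.02] sd 0.51 pos [0.51   0.3192 0.1785] w 0.0533 t 12.8333
```

```bash
python3 -m inch '[0,0.001,0.001,0,0,0, 0,0.0022,0.0018,0,0,0, 0,0.0022,0.0018,0,0,0, 0,0.0022,0.0018,0,0,0, 0,0.0022,0.0018,0,0,0]'; python3 fz.py
```

```text
t: 13.25
tool_pos: [0.5101, 0.3192, 0.1783]
tcp_rot: [1.137, 1.256, -1.133]
wrist_force: [2.6, -1.3, 0.8]
grip_width: 0.053
F [ 2.87 -1.49  1.03 -0.37 -0.79 -0.01] sd 0.39 pos [0.5101 0.3192 0.1784] w 0.0533 t 13.55
```

```bash
python3 -m inch '[0,0.002,0.001,0,0,0, 0,0.003,0.002,0,0,0, 0,0.003,0.002,0,0,0, 0,0.003,0.002,0,0,0, 0,0.003,0.002,0,0,0]'; python3 fz.py
```

```text
t: 13.97
tool_pos: [0.5106, 0.3189, 0.1782]
tcp_rot: [1.136, 1.258, -1.134]
wrist_force: [-2.8, 0.0, 0.6]
grip_width: 0.0536
F [-3.77  1.56  0.87  0.27  1.09 -0.02] sd 0.61 pos [0.5106 0.3189 0.1782] w 0.0532 t 14.2667
```

Only sub-millimetre offset is left and the vertical load has transferred (about 2.3 N), so I release.

```bash
python3 -m inch '[0,-0.0015,-0.0008,0,0,0, 0,-0.0015,-0.0008,0,0,0, 0,-0.0015,-0.0008,0,0,0, 0,-0.0015,-0.0008,0,0,0, 0,-0.0015,-0.0008,0,0,0]' -1; python3 -m inch '[0,0,0,0,0,0, 0,0,0,0,0,0, 0,0,0,0,0,0, 0,0,0,0,0,0, 0,0,0,0,0,0]'; python3 fz.py; python3 m5.py p2
```

```text
t: 14.68
tool_pos: [0.5112, 0.3185, 0.1785]
tcp_rot: [1.138, 1.255, -1.133]
wrist_force: [-0.5, -0.2, -0.3]
grip_width: 0.0857
t: 15.1
tool_pos: [0.5108, 0.3187, 0.1784]
tcp_rot: [1.137, 1.256, -1.133]
wrist_force: [0.4, -0.2, 0.2]
grip_width: 0.0854
F [ 0.24  0.04  0.15 -0.   -0.   -0.01] sd 0.61 pos [0.5108 0.3187 0.1784] w 0.0854 t 15.4
[0.51081537 0.31869414 0.17837122] [-0.63899229 -0.09272769 -0.36067633]
```

View pics/p2.png

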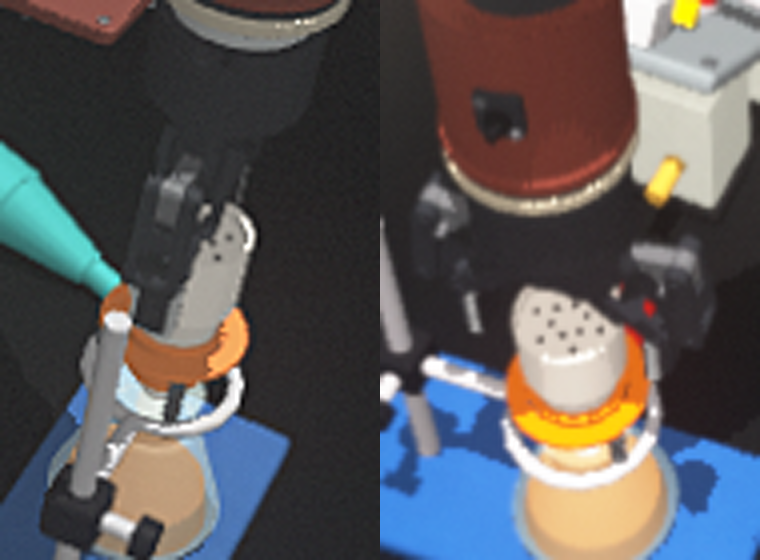

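The funnel stands upright in the collar with the fingers open on either side. I retract straight up and then check it.

```bash
python3 -m inch '[-0.02,0,0,0,0,0,-0.07,0,0,0,0,0,-0.15,0,0,0,0,0,-0.24,0,0,0,0,0,-0.33,0,0,0,0,0]';python3 -m inch '[-0.04,0,0.08,0,0,0,-0.08,0,0.16,0,0,0,-0.12,0,0.24,0,0,0,-0.12,0,0.32,0,0,0,-0.12,0,0.4,0,0,0]'; cat > m7.py <<'E'
exec(open("m6.py").read().split("# funnel")[0].replace("import sys\ntag=sys.argv[1]",""))
seg=[(.065,.027),(.022,.027)]
fm={}
for n,c in cs.items():
    I=c["frame"].astype(int);m=((I.max(2)-I.min(2)<45)&(I.min(2)>(130 if n=="side" else 95))).astype(np.uint8)
    a=proj(c,[.5105,.319,.2]);yy,xx=np.mgrid[:420,:560];m[np.hypot(xx-a[0],yy-a[1])>26]=0
    k,l,st,_=cv2.connectedComponentsWithStats(m);j=1+np.argmax(st[1:,4]);fm[n]=cv2.morphologyEx((l==j).astype(np.uint8),cv2.MORPH_CLOSE,np.ones((3,3)));print(n,st[j])
def ff(v):
    u=np.array([v[3],v[4],1]);u/=np.linalg.norm(u);s=0
    for n in cs:
        o=np.zeros_like(fm[n]);hullfill(o,sum([circ(cs[n],v[:3]+k*u,u,r) for k,r in seg],[]));s+=(o!=fm[n]).sum()
    return s
x0=np.array([.5105,.319,.156,0,0])
for _ in range(2): r=nm(ff,x0,[.004,.004,.004,.05,.05]);x0=r.x
print("funnel",r.x.round(4),r.fun,ff(np.array([.5105,.319,.156,0,0])))
E
python3 m7.py
```

```text
t: 15.97
tool_pos: [0.5103, 0.3182, 0.3123]
tcp_rot: [1.137, 1.256, -1.133]
wrist_force: [0.2, 0.1, -0.0]
grip_width: 0.0855
t: 16.38
tool_pos: [0.5268, 0.1582, 0.3599]
tcp_rot: [1.138, 1.255, -1.131]
wrist_force: [0.8, -0.0, -0.1]
grip_width: 0.0854
scene orange [400 269  37  29 383]
side orange [191 303  37  30 457]
collar ('scene', 'side') [0.509  0.3219 0.009 ] 418.0 [np.uint64(760), np.uint64(865)]
collar ('scene',) [0.5217 0.3242 0.    ] 109.0 [np.uint64(760)]
collar ('side',) [5.062e-01 3.252e-01 5.000e-04] 131.0 [np.uint64(865)]
scene [407 247  32  40 959]
side [192 277  29  46 881]
funnel [ 0.5094  0.3204  0.1558 -0.0021  0.0163] 242.0 315
```

The funnel is seated: midpoint 0.156 m high, tilt 0.016 rad, and on the collar's fitted axis within 1 mm. Next is the crank.

```bash
cat > v.py <<'E'
from h import *
import sys
yw=np.radians(-92);n=np.array([np.sin(.6109)*np.cos(yw),np.sin(.6109)*np.sin(yw),np.cos(.6109)])
d=np.array([np.cos(yw)*np.cos(.6109),np.sin(yw)*np.cos(.6109),-np.sin(.6109)]);e=np.cross(n,d)
Rt=R.from_matrix(np.c_[-n,e,np.cross(-n,e)])
if __name__=="__main__":
    grip=np.array(eval(sys.argv[1]));print("n",n.round(3),"e",e.round(3),rel(grip+float(sys.argv[2])*n,Rt))
E
python3 v.py '[.52,.005,.157]' .078
```

```text
n [-0.02  -0.573  0.819] e [ 0.999 -0.035  0.   ] [ 0.3446 -0.0692  0.4771  0.0393  0.1942  0.0117]
```

```bash
python3 -m inch '[0.04,-0.012,0.08,0.008,0.039,0.002, 0.1,-0.026,0.17,0.016,0.078,0.005, 0.16,-0.04,0.27,0.024,0.116,0.007, 0.23,-0.055,0.36,0.032,0.155,0.01, 0.29,-0.066,0.44,0.039,0.194,0.012]'; python3 v.py '[.52,.005,.157]' .078
```

```text
t: 16.9
tool_pos: [0.5191, -0.0113, 0.2497]
tcp_rot: [1.673, 1.621, -0.862]
wrist_force: [2.6, -0.9, -0.3]
grip_width: 0.0854
n [-0.02  -0.573  0.819] e [ 0.999 -0.035  0.   ] [ 0.018  -0.0002  0.0997  0.0028 -0.0008 -0.0005]
```

```bash
python3 -m inch '[0,0,0.03,0,0,0, 0.01,0,0.06,0,0,0, 0.018,0,0.09,0.002,0,0, 0.018,0,0.1,0.003,0,0, 0.018,0,0.1,0.003,0,0]';python3 -m inch '[0,0,0,0,0,0,0,0,0,0,0,0,0,0,0,0,0,0,0,0,0,0,0,0,0,0,0,0,0,0]'; python3 - <<'E'
from v import *
c=cam("wrist");I=np.clip(c["frame"].astype(float)*1.6+10,0,255).astype(np.uint8);cv2.imwrite("pics/v1raw.png",c["frame"])
np.save("v1W.npy",c["W"])
g=np.array([.52,.005,.157])
for k,col in((.028,(0,0,255)),(-.033,(0,255,0))):
    for a in np.linspace(0,6.28,40):
        I[tuple(np.round(proj(c,g+k*n+.01*(np.cos(a)*e+np.sin(a)*d))[::-1]).astype(int))]=col
cv2.circle(I,tuple(np.round(proj(c,[.5953,.0089,.1176])).astype(int)),2,(0,255,0),-1)
print("axis of view",c["W"][:3,2].round(3),proj(c,g+.028*n),proj(c,g-.033*n))
cv2.imwrite("pics/v1.png",I)
E
```

```text
t: 17.32
tool_pos: [0.518, -0.0369, 0.2197]
tcp_rot: [1.671, 1.625, -0.876]
wrist_force: [-0.1, -0.0, 0.5]
grip_width: 0.0855
t: 17.73
tool_pos: [0.5179, -0.0376, 0.2198]
tcp_rot: [1.673, 1.623, -0.877]
wrist_force: [0.5, -0.1, 0.5]
grip_width: 0.0856
axis of view [-0.007 -0.314  0.949] [274.52839878 233.56902545] [274.55815563 202.61937751]
```

View pics/v1.png

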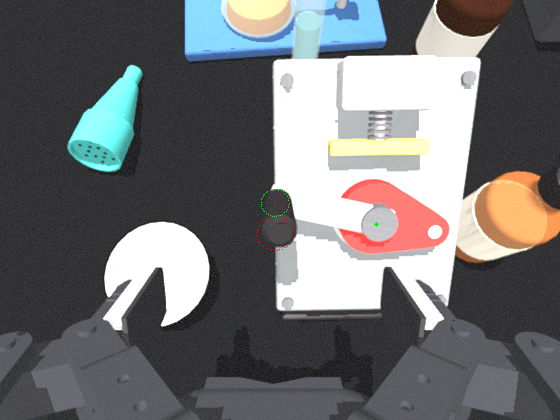

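The wrist view shows the post's top disc at (278,231), the hub at (380,225) and the nose dot at (435,232). The follower bar is level in the picture (row 147), so my yaw is right, and my prediction was within about 2 mm. I go down with the refined grip point.

```bash
python3 v.py '[.522,.006,.1575]' -.019
```

```text
n [-0.02  -0.573  0.819] e [ 0.999 -0.035  0.   ] [ 2.379e-01  7.800e-03 -8.000e-04 -4.000e-04  2.000e-04  1.700e-03]
```

```bash
python3 -m inch '[0.03,0.008,-0.001,0,0,0.002, 0.08,0.008,-0.001,0,0,0.002, 0.14,0.008,-0.001,0,0,0.002, 0.2,0.008,-0.001,0,0,0.002, 0.236,0.008,-0.001,0,0,0.002]'; python3 -m inch '[0,0,0,0,0,0,0,0,0,0,0,0,0,0,0,0,0,0,0,0,0,0,0,0,0,0,0,0,0,0]' 1 60; python3 -m inch '[0,0,0,0,0,0,0,0,0,0,0,0,0,0,0,0,0,0,0,0,0,0,0,0,0,0,0,0,0,0]'; python3 fz.py
```

```text
t: 18.2
tool_pos: [0.5215, 0.0179, 0.1407]
tcp_rot: [1.677, 1.62, -0.875]
wrist_force: [-0.5, 0.8, 0.1]
grip_width: 0.0857
t: 18.62
tool_pos: [0.523, 0.0154, 0.1431]
tcp_rot: [1.679, 1.615, -0.874]
wrist_force: [0.1, -0.6, -0.0]
grip_width: 0.0257
t: 19.03
tool_pos: [0.5225, 0.0156, 0.1429]
tcp_rot: [1.678, 1.617, -0.874]
wrist_force: [-4.0, -2.8, 6.2]
grip_width: 0.0183
F [-3.48 -3.38  5.81 -0.45  0.66  0.46] sd 0.26 pos [0.5225 0.0156 0.1429] w 0.0189 t 19.3333
```

```bash
python3 -m inch '[0,-0.003,0.015,0,0,0, 0,-0.004,0.03,0,0,0, 0,-0.004,0.045,0,0,0, 0,-0.003,0.06,0,0,0, 0,-0.001,0.0745,0,0,0]'; python3 fz.py; cat > tl.py <<'E'
from v import *
F=[];P=[]
for _ in range(4):
    env.get_image("wrist");s=env.read_state();F.append(s["wrist_force"]);P.append(s["tool_pos"])
p=np.mean(P,0);f=np.mean(F,0);o=np.array([.5225,.0156,.1429])
print("disp from start n,e,d mm",[round(1e3*float((p-o)@a),2) for a in(n,e,d)],"F n,e,d",[round(float(f@a),2) for a in(n,e,d)],"t",s["t"],"w",s["grip_width"])
E
python3 tl.py
```

```text
t: 19.75
tool_pos: [0.521, -0.0089, 0.1257]
tcp_rot: [1.678, 1.617, -0.874]
wrist_force: [-2.1, -3.3, 6.4]
grip_width: 0.0186
F [-2.99 -5.61  4.27 -1.04  0.64  0.42] sd 0.4 pos [ 0.5212 -0.0096  0.1253] w 0.0189 t 20.05
disp from start n,e,d mm [0.04, -0.5, 30.52] F n,e,d [6.81, -2.7, 2.81] t 20.25 w 0.01881507909233111
```

```bash
python3 -m inch '[0,0.0056,0.0218,0,0,0, 0,0.0137,0.0428,0,0,0, 0,0.0243,0.0626,0,0,0, 0,0.0372,0.081,0,0,0, 0,0.0522,0.0977,0,0,0]'; python3 tl.py
```

```text
t: 20.67
tool_pos: [0.5406, -0.042, 0.1029]
tcp_rot: [1.678, 1.617, -0.875]
wrist_force: [-3.3, -2.9, 5.6]
grip_width: 0.0182
disp from start n,e,d mm [-0.08, 20.84, 70.15] F n,e,d [5.48, -1.06, 3.44] t 20.8667 w 0.018671893604540746
```

```bash
python3 -m inch '[0,0.0188,0.0161,0,0,0, 0,0.0409,0.0302,0,0,0, 0,0.0647,0.0411,0,0,0, 0,0.0899,0.0486,0,0,0, 0,0.1121,0.0522,0,0,0]'; python3 tl.py
```

```text
t: 21.28
tool_pos: [0.5841, -0.0609, 0.0904]
tcp_rot: [1.677, 1.618, -0.877]
wrist_force: [-6.4, -5.2, 2.9]
grip_width: 0.0184
disp from start n,e,d mm [-0.25, 65.77, 90.97] F n,e,d [1.83, 1.57, 5.71] t 21.4833 w 0.01829773956275939
```

```bash
python3 -m inch '[0,0.005,0.0005,0,0,0, 0,0.01,0.001,0,0,0, 0,0.016,0.001,0,0,0, 0,0.022,0.001,0,0,0, 0,0.022,0.001,0,0,0]'; python3 tl.py; python3 -m inch '[0,0,0,0,0,0,0,0,0,0,0,0,0,0,0,0,0,0,0,0,0,0,0,0,0,0,0,0,0,0]' -1; python3 -m inch '[0,0,0,0,0,0,-0.04,0,0,0,0,0,-0.1,0,0,0,0,0,-0.17,0,0,0,0,0,-0.25,0,0,0,0,0]'; python3 -m inch '[-0.04,0,0.0,0,0,0, -0.1,0,0,0,0,0, -0.15,0,0,0,0,0, -0.15,0,0,0,0,0, -0.15,0,0,0,0,0]'; python3 - <<'E'
from v import *
w=cam("wrist");s=cam("side")
c=proj(s,[.55,.1,.15]).astype(int)
b=np.zeros((420,360,3),np.uint8);k=s["frame"][170:310,170:290];b[:]=cv2.resize(k,None,fx=3,fy=3)
cv2.imwrite("pics/v2.png",np.hstack([w["frame"][:,120:],b]))
E
python3 m7.py|tail -1
```

```text
t: 21.9
tool_pos: [0.593, -0.0616, 0.0902]
tcp_rot: [1.677, 1.617, -0.877]
wrist_force: [-2.5, -5.0, 0.8]
grip_width: 0.0187
disp from start n,e,d mm [-0.35, 73.2, 91.35] F n,e,d [3.14, -2.23, 4.98] t 22.1 w 0.018214530967572466
t: 22.52
tool_pos: [0.5938, -0.0598, 0.0907]
tcp_rot: [1.678, 1.618, -0.874]
wrist_force: [-0.5, -0.3, -0.4]
grip_width: 0.078
t: 22.93
tool_pos: [0.591, -0.1171, 0.1729]
tcp_rot: [1.677, 1.62, -0.874]
wrist_force: [0.6, -0.1, 0.2]
grip_width: 0.0857
t: 23.35
tool_pos: [0.5907, -0.1526, 0.2222]
tcp_rot: [1.679, 1.615, -0.874]
wrist_force: [-0.0, -0.3, 0.2]
grip_width: 0.0853
funnel [0.5092 0.3196 0.1556 0.0064 0.0288] 237.0 311
```

View pics/v2.png

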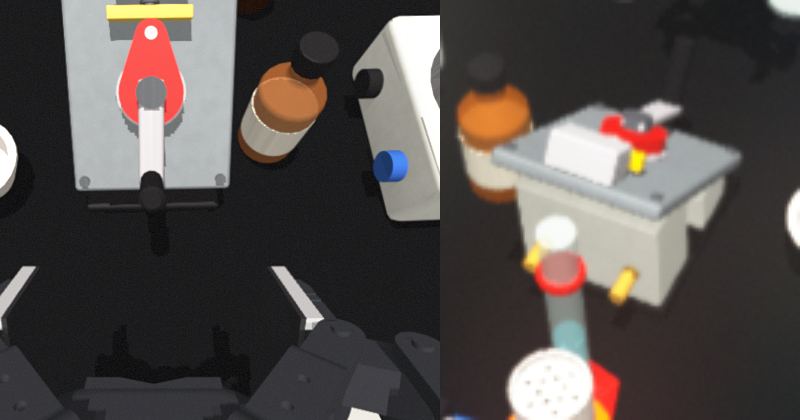

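The white dot at (151,33) is straight uphill of the hub at (151,90), pressed against the yellow follower, and the arm is clear. I hand in.

```bash
python3 -c "
from bench import env
print(env.hand_in(), env.read_state()['t'])"
```

```text
the job is handed in; nothing more can be done
the job is handed in; nothing more can be done
```

I set the white funnel in the orange collar, then turned the red cam to its high point, and handed the job in at about 24 s of the 64 s. The hand-in gives no verdict, so the results below are my own last checks.

- **Funnel:** the final image fit has its midpoint at (0.509, 0.320, 0.156) m. That is about 5 mm below the mouth and within about 1 mm of the collar axis fitted before release. It stood upright, with a fitted tilt of about 0.03 rad. At set-down about 2.3 N moved onto the collar before I opened the fingers.
- **Cam:** the circle fitted to the tool's path has a 74.9 mm radius against the given 75. It put the crank straight downhill within about 0.01 rad when I let go. The last wrist view shows the white dot squarely on the yellow follower, with the arm clear and no force on the wrist.
- **Disagreements:**
  - The single-camera collar fits disagreed by up to about 8 mm while I held its height at 161 mm. With the height free, both cameras agreed on the position, but the height came out about 6 mm too low.
  - My 2 mm correction before lowering was slightly off. I found the centre from the side forces (up to 4 N) instead.
- **Not measured:** I did not read the collar's or the follower's travel directly. I did not re-measure the bystanders either; I saw no sign that any had moved.

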